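Hang the washed connecting rod on the free post

ROBOT

A 7-joint arm with a two-finger parallel gripper is mounted at the origin on the work surface. World frame = base frame: x ahead of the robot, y to its left, z up, the work surface at z = 0. Lengths are in m, angles in degrees, forces in N, time in s.
With the tool pointing down it reaches from about 0.425 to 0.875 m from the base axis. Payload 8.4 kg.
Tool frame: the origin (TCP) lies midway between the tips of the shut fingers; the grasp point (between the pads) lies 19 mm behind it (env.hold_point_z is the distance from the TCP to the grasp point, in m); z points along the fingers, y is the line along which they close (so a half turn about z gives the same grasp; the last joint's range is limited). The gripper opens to 85 mm and grips with 20 to 120 N. Pads are 22 mm wide; open, the fingers measure 114 mm over their backs; the gripper's body (76 mm by 85 mm) begins 54 mm behind the grasp point. The pads swing forward as they close: fully open they stand 13 mm farther back than shut.
Start: joints at [-71.287, 19.091, 2.286, 83.961, -0.768, 76.965, -3.352], TCP at [0.268, 0.592, 0.231] pointing down, gripper open.
Joint ranges: [-147.57, 147.57], [-21.85, 119.76], [-74.77, 79.35], [14.55, 137.4], [-85.83, 265.84], [4.83, 119.75], [-152.11, 152.11]. Speed limits (degrees/s): [127.2, 127.2, 159.86, 159.86, 180, 180, 180].

INTERFACE

Orientations are given as a 3x3 rotation matrix whose columns are the frame's x, y, z axes.
In Python, from station import sensors, get_image, camera_info, workorder, env gives the robot as it stands.
- The arm moves only by the tool carry_out, never from a script. Its argument "targets" is a list of rows, each a list of 5 numbers: the finger opening in m, from 0 to 0.0854, then the shift along the tool's x, y, z in m, then the turn about the tool's z in degrees. In form: [[hand, tx, ty, tz, twist], ...]. A call has 1 to 8 rows; each row shifts and turns the commanded pose from where the row before left it, along the tool's axes as they then stand; what a row does not reach is not made up. A row lasts 1/8 s, in which the tool goes at most 62.5 mm and 10.7 degrees, less where a joint would pass 70% of its speed; a pose out of reach is approached as far as the arm can. A call is refused whole if a number of a shift passes 0.0625 or a number of a turn 10.7, either way. A call with a gripper value outside its range is refused whole. The fingers move at their own pace and stop on an object; "force" is the grip in N (left out, the last holds). Time passes only in rows, so rows that do not move let the fingers close. It gives the time, the measured TCP pose, the force, the opening and the grip force at its end, in the units of the state.
- sensors.state(): the state, without advancing time (a new reading comes with each control period).
- get_image(name): name is "side" or "top"; returns the picture (480x640x3 uint8, red, green, blue); there is no depth.
- camera_info(name): a dict with "fx", "fy", "cx", "cy" (pixels), "dist_coeffs" ([k1, k2, p1, p2, k3] as OpenCV has them; the pictures are not rectified), "rvec" (rotation vector, rad) and "tvec" (3), from world to camera coordinates, as OpenCV has them. Camera axes: x right, y down, z forward; pixel columns grow to the right and rows downward; lengths in m; the calibration is good to about 2 mm. A picture is of the moment at which its call begins. camera_info takes no time and is no camera call.
- workorder.sign_off(): hands the job in; it is judged then, once.
The state is a dict: "time_s": time; "joint_pos": joint angles; "joint_velocities": joint speeds; "effort": joint torques, N m; "tool_pos": TCP position; "ee_rot": TCP orientation; "wrist_force": force on the tool from outside, world axes, zero at the start; "moment": the same for the moment, N m; "width": finger opening in m; "grasp_force": force on a finger pad.
Only numpy, scipy, OpenCV 4.12 (cv2) and the standard library are available. Lean on these libraries where they do the work, as an engineer would, in place of code of your own. Each camera call takes 0.05 s, during which the arm holds its last target. There are 200 camera calls.

TASK

Hang the loose connecting rod on the free post, that of the empty stand: thread its big eye over the post and lower it until the rod lies flat on the stand's round foot, and only then let go (do not drop it). Leave the rod that already hangs on the other post where it is.

Things in the scene. Friction and masses are not known exactly. Their poses are not given: they have to be found in the camera images.
- rod_mid (a point): Grip point of the loose dark steel connecting rod, flat on the bench: 24 mm thick, 172 mm long, about 0.45 kg. Point: on its beam near the centre of mass, 12 mm above the underside. x runs along the beam to the small eye (at +70 mm, bore 14 mm, too small for the post), z up. The beam is 20 mm wide (y), 18 mm high, bare from x = -18 to +52 mm: grip it across y. The big eye is at x = -50 mm.
- rod_eye (a point): Centre of the loose rod's big eye, half-way up its 24 mm thickness; same axes as rod_mid. The bore is 42 mm and goes right through; the ring is 60 mm outside, 72 mm over the bolt bosses at its sides (y). Either face may be up and the rod may point any way on the post.
- free_post (a point): The free stand, fixed to the bench: a blue round foot, 150 mm across and 12 mm thick, with an upright steel post of 16 mm diameter in its middle. This point is on the post's axis at the foot's upper face; z up; the post's tip is 63 mm above it. An identical stand on the other side already carries a rod.
- hung_rod (a point): The other connecting rod, the same as the loose one, already hanging on the other, identical stand, flat on its foot. This point is 50 mm from its big eye's centre along the beam, half-way up; x runs along the beam to its small eye. Leave it alone.
Not all that is in view belongs to the job. What is shaped like the part that bears rod_mid but turquoise is not meant.

How it is judged (in metres and radians):
On the way:
1. the rod, still held, is set down around the free post: its big eye round the post and no more than 15 mm above where it will lie (horizontal distance between rod_eye and free_post below 0.016 m and z of rod_eye in the frame of free_post below 0.027 m and contact force between the fingers and rod above 0.5 N), for 0.1 s.
At the end, for the whole second after the job is handed in: The loose rod lies still and released on the free stand, its big eye round the post (eye centre within 16 mm of the post's axis), flat on the foot (within 6 mm of fully down and 8 degrees of level) (horizontal distance between rod_eye and free_post below 0.016 m and z of rod_eye in the frame of free_post below 0.018 m and angle between the z axis of rod_eye and the z axis of free_post, either way round below 0.15 rad and linear speed of rod below 0.02 m/s); the robot touches nothing.
It fails at once if the rod already hanging on the other stand is moved by more than 25 mm (distance of hung_rod from where it was at the start of the episode above 0.025 m).
It also fails if it takes over 45 s, if anything falls off the work surface, if the arm or the gripper's body presses on something with over 40 N, if the wrist force passes 120 N, or if a joint passes its speed limit or range.

## Working session

There is one attempt and no reset: what is moved stays moved. The work goes in short steps, Python scripts to look and compute and a tool call to move; the robot and the scene stay as the last step left them, time stands still between calls to the robot, and variables do not carry over. Pictures are saved under pics/ and viewed, at most 10 in all, crops included, and the job is handed in when it is done.

Besides the shell and the picture viewer there is one more tool, called by a JSON object that holds its "op" and its "data". carry_out: Moves the arm, as the interface text tells. Its arguments: {"type":"object","properties":{"targets":{"type":"array","items":{"type":"array","items":{"type":"number"}}},"force":{"type":"number"}},"required":["targets"]}

```bash
mkdir -p pics
python3 - <<'E'
from station import sensors,get_image,camera_info,env
import cv2,numpy as np
for n in("top","side"):
    cv2.imwrite(f"pics/{n}0.png",get_image(n)[:,:,::-1])
    c=camera_info(n);R=cv2.Rodrigues(np.array(c["rvec"]))[0]
    print(n,c["fx"],c["cx"],c["cy"],c["dist_coeffs"],"pos",-R.T@np.array(c["tvec"]).ravel(),"fwd",R[2])
s=sensors.state();print(s,env.hold_point_z)
E
```

```text
top 623.4255453994468 335.9592026944797 232.12396563518615 [-0.16918745  0.          0.          0.          0.        ] pos [0.38153408 0.02106385 1.52469562] fwd [ 0.09093477 -0.00857368 -0.99581994]
side 434.95629371595163 318.93788538361 244.73905834560665 [-0.02281128  0.          0.          0.          0.        ] pos [ 0.159287   -0.61185463  0.65434542] fwd [ 0.38148805  0.66856179 -0.638351  ]
{'time_s': 0.1, 'joint_pos': array([-71.28643347,  19.12746213,   2.2827307 ,  84.00366422,
        -0.76577142,  76.96466178,  -3.35226195]), 'joint_velocities': array([-0.04096618, -0.14547705, -0.02647521, -0.00836177,  0.08835636,
        0.02324432,  0.02016392]), 'effort': array([ 4.68637358e-03, -6.60018754e+01,  1.37068503e+00, -4.06477869e+01,
        1.73019560e-02,  8.78517225e-03,  1.70566443e-05]), 'tool_pos': array([0.26834415, 0.59159717, 0.23053244]), 'ee_rot': array([[-9.10709368e-01,  4.13047484e-01, -4.72172565e-04],
       [ 4.13047738e-01,  9.10708411e-01, -1.32510924e-03],
       [-1.17321512e-04, -1.40181921e-03, -9.99999011e-01]]), 'wrist_force': array([-0.18040031,  0.96453367, -0.36779575]), 'moment': array([-0.04856074, -0.00821586,  0.01761754]), 'grasp_force': 0.0, 'width': 0.0854769367193968} 0.0187
```

View pics/top0.png

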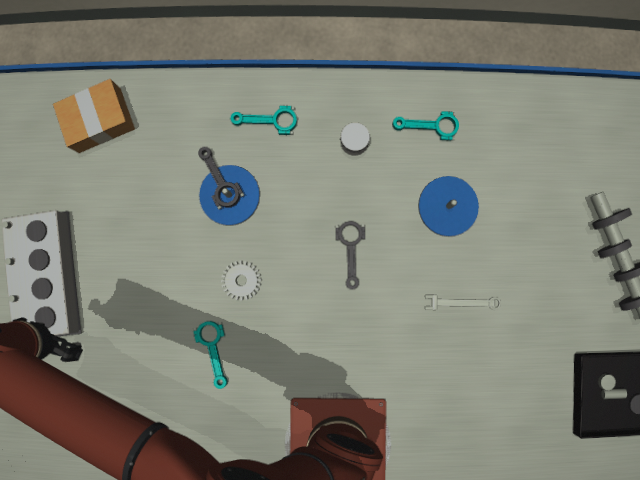

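View pics/side0.png

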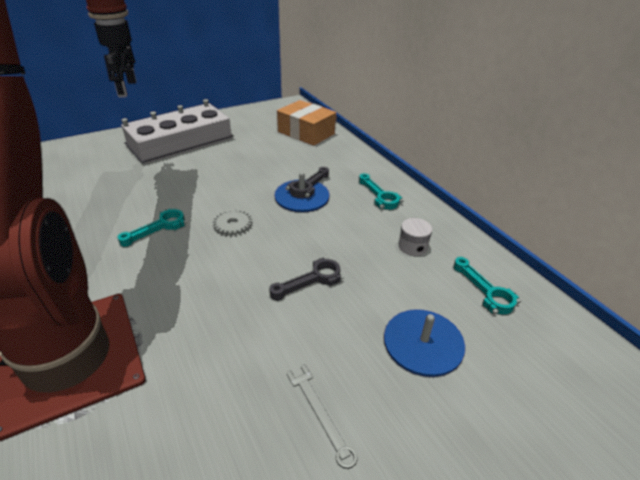

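The top view shows the loose rod with its big eye near (350,233) and small eye near (352,283). The free blue foot is at (448,206) with the post tip near (453,203), and the hung rod is at (225,190). In the side view the free stand is near (425,342) and the rod near (310,278).

```bash
cat > h.py <<'E'
from station import sensors,get_image,camera_info
import cv2,numpy as np
def ray(n,uv,z):
    c=camera_info(n);K=np.array([[c["fx"],0,c["cx"]],[0,c["fy"],c["cy"]],[0,0,1]])
    R=cv2.Rodrigues(np.array(c["rvec"]))[0];o=-R.T@np.array(c["tvec"]).ravel()
    p=cv2.undistortPoints(np.array(uv,float).reshape(-1,1,2),K,np.array(c["dist_coeffs"])).reshape(-1,2)
    d=np.c_[p,np.ones(len(p))]@R
    return (o+d*((z-o[2])/d[:,2])[:,None])[:,:2]
def blobs(mask,amin):
    n,l,s,c=cv2.connectedComponentsWithStats(mask.astype(np.uint8))
    return [(l==i,s[i],c[i]) for i in range(1,n) if s[i,4]>amin]
E
python3 - <<'E'
from h import *
for n,box,fb in(("top",(325,215,380,295),(410,170,490,240)),("side",(260,250,350,305),(375,300,475,385))):
    im=get_image(n).astype(int);r,g,b=im[...,0],im[...,1],im[...,2]
    m=np.zeros(r.shape,bool);x0,y0,x1,y1=fb;m[y0:y1,x0:x1]=((b-r)>60)[y0:y1,x0:x1]
    B=max(blobs(m,200),key=lambda t:t[1][4])[0].astype(np.uint8)
    cnt=max(cv2.findContours(B,cv2.RETR_EXTERNAL,cv2.CHAIN_APPROX_NONE)[0],key=len)
    P=ray(n,cnt,0.012 if n=="top" else 0.010);print(n,"foot",cv2.minEnclosingCircle(P.astype(np.float32)),cv2.fitEllipse(P.astype(np.float32)))
    m[:]=0;x0,y0,x1,y1=box;m[y0:y1,x0:x1]=(im.max(2)<95)[y0:y1,x0:x1]
    k=max(blobs(m,200),key=lambda t:t[1][4])[0].astype(np.uint8)
    cs,h=cv2.findContours(k,cv2.RETR_CCOMP,cv2.CHAIN_APPROX_NONE)
    for c,hh in zip(cs,h[0]):
        if len(c)>8:
            P=ray(n,c,0.022).astype(np.float32);print(n,"rod","hole" if hh[3]>=0 else "out",len(c),cv2.minEnclosingCircle(P),cv2.minAreaRect(P))
    ys,xs=np.nonzero(k);P=ray(n,np.c_[xs,ys],0.02);mu=P.mean(0);v=np.linalg.eigh(np.cov((P-mu).T))[1][:,1];print("axis",mu,v,((P-mu)@v).min(),((P-mu)@v).max())
t=get_image("top")[190:300,320:500];cv2.imwrite("pics/t1.png",cv2.resize(t[:,:,::-1],None,fx=4,fy=4,interpolation=cv2.INTER_CUBIC))
E
```

```text
top foot ((0.5881943106651306, -0.2691427767276764), 0.07430260628461838) ((0.588382363319397, -0.2685122489929199), (0.1453952193260193, 0.14575569331645966), 76.41546630859375)
top rod out 163 ((0.4652228355407715, -0.02990134432911873), 0.0813266783952713) ((0.4652053117752075, -0.026164498180150986), (0.16204765439033508, 0.06787046045064926), 0.3177674412727356)
top rod hole 18 ((0.397433876991272, -0.030439438298344612), 0.009252556599676609) ((0.39864587783813477, -0.03163492679595947), (0.017007868736982346, 0.0136178620159626), 45.5220832824707)
top rod hole 50 ((0.5157688856124878, -0.025890611112117767), 0.02347540110349655) ((0.5158045291900635, -0.025899363681674004), (0.042844053357839584, 0.042964838445186615), 45.55485153198242)
axis [ 0.47362047 -0.028018  ] [-0.99869802 -0.05101239] -0.072920536204776 0.0896705257295031
side foot ((0.5845682621002197, -0.26824212074279785), 0.07517629861831665) ((0.5845867395401001, -0.26810139417648315), (0.1452086716890335, 0.1482151299715042), 130.8813018798828)
side rod out 174 ((0.45690542459487915, -0.033805739134550095), 0.0853748545050621) ((0.4583795666694641, -0.04369248449802399), (0.17018179595470428, 0.0834442749619484), 9.104747772216797)
side rod hole 35 ((0.507527232170105, -0.03511353209614754), 0.01722666248679161) ((0.5078474879264832, -0.03435533493757248), (0.021659107878804207, 0.03408129885792732), 62.51349639892578)
axis [ 0.46380922 -0.03598531] [-0.99784033 -0.06568617] -0.07868917925033418 0.09076992482884966
```

View pics/t1.png

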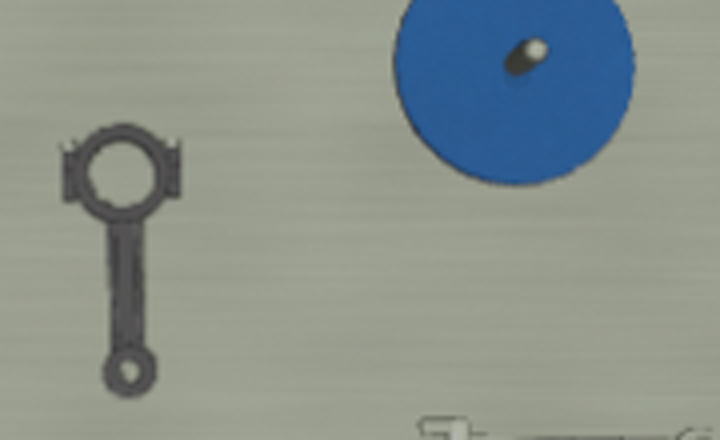

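The crop confirms the rod (big eye at 123,172 and small eye at 130,370 in the crop) and the post tip at (536,48). From these, eye ≈ (0.516,-0.026), x axis ≈ (-0.999,-0.038), post ≈ (0.587,-0.2685). I'll turn the tool into alignment and travel above the rod.

{"op": "carry_out", "data": {"targets": [[0.085,0,0,0,-8.9],[0.085,0,0,0,-8.9],[0.085,0,0,0,-8.8],[0.085,-0.042,-0.03,0,0],[0.085,-0.042,-0.03,0,0],[0.085,-0.042,-0.03,0,0],[0.085,-0.042,-0.03,0,0],[0.085,0,-0.05,0,0]], "force": 80}}

```text
time_s: 1.25
tool_pos: [0.4456, 0.4268, 0.2301]
ee_rot: [[-0.999, -0.036, 0.0], [-0.036, 0.999, -0.001], [-0.0, -0.001, -1.0]]
wrist_force: [0.0, -1.2, -0.2]
width: 0.0854
grasp_force: 0.0
```

{"op": "carry_out", "data": {"targets": [[0.085,0,-0.05,0,0],[0.085,0,-0.05,0,0],[0.085,0,-0.05,0,0],[0.085,0,-0.05,0,0],[0.085,0,-0.05,0,0],[0.085,0,-0.05,0,0],[0.085,0,-0.05,0,0],[0.085,0,-0.05,0,0]]}}

```text
time_s: 2.25
tool_pos: [0.4581, 0.0272, 0.2315]
ee_rot: [[-0.999, -0.038, 0.0], [-0.038, 0.999, 0.0], [-0.0, 0.0, -1.0]]
wrist_force: [0.0, -0.2, 0.9]
width: 0.0852
grasp_force: 0.0
```

{"op": "carry_out", "data": {"targets": [[0.085,0,-0.05,0,0],[0.085,0,0,0.04,0],[0.085,0,0,0.04,0],[0.085,0,0,0,0],[0.085,0,0,0,0]]}}

```text
time_s: 2.88
tool_pos: [0.4609, -0.0211, 0.1527]
ee_rot: [[-0.999, -0.038, 0.001], [-0.038, 0.999, 0.0], [-0.001, 0.0, -1.0]]
wrist_force: [0.5, 1.0, 0.7]
width: 0.0854
grasp_force: 0.0
```

Run:
```python
from h import *
s=sensors.state();print(s["time_s"],s["tool_pos"],s["ee_rot"].round(4),s["wrist_force"])
p=s["tool_pos"];D=np.array([.461,-.028,0.0])-p;print("tool shift",s["ee_rot"].T@D)
d=np.array([-.9993,-.038,0]);x=s["ee_rot"][:,0];print("yaw err deg",np.degrees(np.arctan2(x[0]*d[1]-x[1]*d[0],x@d)))
print("post tip xy", ray("top",[[454,202.2]],.075),ray("side",[[429,317]],.075))
```

```text
2.875 [ 0.46090058 -0.02107668  0.15272686] [[-9.993e-01 -3.850e-02  1.300e-03]
 [-3.850e-02  9.993e-01  1.000e-04]
 [-1.300e-03  0.000e+00 -1.000e+00]] [0.47209339 0.97655299 0.69136882]
tool shift [ 0.00035875 -0.00692496  0.1527264 ]
yaw err deg -0.028657734096062256
post tip xy [[ 0.58791206 -0.26992379]] [[ 0.58172926 -0.26766868]]
```

{"op": "carry_out", "data": {"targets": [[0.085,0,-0.007,0.04,0],[0.085,0,0,0.04,0],[0.085,0,0,0.03,0],[0.085,0,0,0.02,0],[0.085,0,0,0.01,0],[0.085,0,0,0.006,0],[0.06,0,0,0,0],[0.05,0,0,0,0]]}}

```text
time_s: 3.88
tool_pos: [0.4611, -0.0281, 0.0061]
ee_rot: [[-0.999, -0.038, 0.001], [-0.038, 0.999, 0.0], [-0.001, 0.0, -1.0]]
wrist_force: [0.4, 0.2, 0.4]
width: 0.0514
grasp_force: 0.0
```

Run:
```python
from h import *
s=sensors.state();print(s["time_s"],s["tool_pos"],s["wrist_force"],s["width"])
a=get_image("side")[200:330,230:400];cv2.imwrite("pics/s2.png",cv2.resize(a[:,:,::-1],None,fx=4,fy=4,interpolation=cv2.INTER_CUBIC))
```

```text
3.875 [ 0.46105554 -0.02809005  0.00605028] [0.37862935 0.21402279 0.4113495 ] 0.051397245313824384
```

View pics/s2.png

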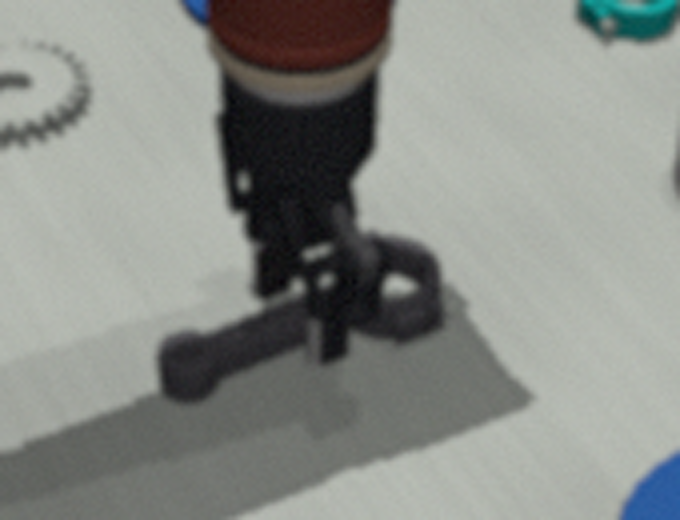

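The fingers straddle the beam (near fingertip around (330,350) in the crop), close behind the big-eye ring. I'll move 5 mm toward the small eye and 3 mm down, then close.

{"op": "carry_out", "data": {"targets": [[0.05,0.005,0,0.003,0],[0.035,0,0,0,0],[0.01,0,0,0,0],[0.01,0,0,0,0],[0.01,0,0,0,0],[0.01,0,0,0,0],[0.01,0,0,0,0]], "force": 80}}

```text
time_s: 4.8
tool_pos: [0.4554, -0.0282, 0.0027]
ee_rot: [[-0.999, -0.039, -0.0], [-0.039, 0.999, 0.0], [0.0, 0.0, -1.0]]
wrist_force: [-3.8, 1.4, 7.4]
width: 0.0183
grasp_force: 79.4
```

{"op": "carry_out", "data": {"targets": [[0.01,0,0,-0.01,0],[0.01,0,0,-0.02,0],[0.01,0,0,-0.03,0],[0.01,0,0,-0.03,0],[0.01,0,0,-0.03,0],[0.01,0,0,-0.01,0],[0.01,0,0,0,0],[0.01,0,0,0,0]]}}

```text
time_s: 5.8
tool_pos: [0.4546, -0.0284, 0.1311]
ee_rot: [[-0.999, -0.038, -0.002], [-0.038, 0.999, -0.0], [0.002, -0.0, -1.0]]
wrist_force: [0.6, 0.6, -4.4]
width: 0.0182
grasp_force: 78.7
```

{"op": "carry_out", "data": {"targets": [[0.01,-0.015,-0.03,0,0],[0.01,-0.015,-0.04,0,0],[0.01,-0.015,-0.04,0,0],[0.01,-0.015,-0.04,0,0],[0.01,-0.015,-0.04,0,0],[0.01,0,-0.03,0,0],[0.01,0,-0.02,0,0],[0.01,0,0,0,0]]}}

```text
time_s: 6.8
tool_pos: [0.5383, -0.2672, 0.1308]
ee_rot: [[-0.999, -0.035, -0.003], [-0.035, 0.999, -0.001], [0.003, -0.001, -1.0]]
wrist_force: [0.4, 0.5, -4.7]
width: 0.0184
grasp_force: 78.9
```

{"op": "carry_out", "data": {"targets": [[0.01,0,0,0,0],[0.01,0,0,0,0]]}}

```text
time_s: 7.05
tool_pos: [0.5398, -0.264, 0.1319]
ee_rot: [[-0.999, -0.04, -0.001], [-0.04, 0.999, 0.001], [0.001, 0.001, -1.0]]
wrist_force: [-0.4, 1.2, -5.2]
width: 0.0184
grasp_force: 78.9
```

Run:
```python
from h import *
s=sensors.state();print(s["time_s"],s["tool_pos"],s["wrist_force"],s["width"],s["grasp_force"])
a=get_image("side")[210:380,330:530];a=cv2.resize(a[:,:,::-1],(800,680))[:600]
cv2.imwrite("pics/s3.png",a)
t=get_image("top")[170:290,390:510];cv2.imwrite("pics/t3.png",cv2.resize(t[:,:,::-1],None,fx=5,fy=5,interpolation=cv2.INTER_CUBIC))
```

```text
7.05 [ 0.53975195 -0.26401395  0.13189119] [-0.37226991  1.16378066 -5.15366617] 0.01841645286417593 78.94937038421631
```

View pics/s3.png

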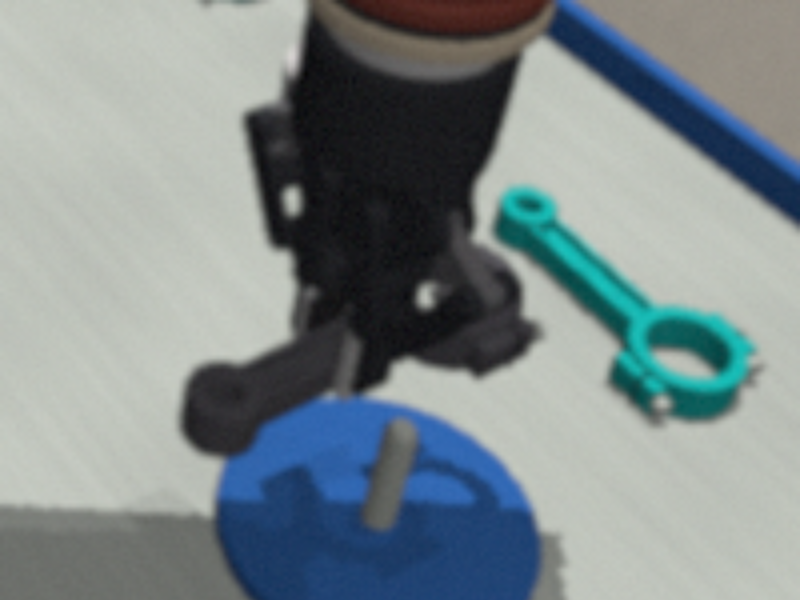

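View pics/t3.png

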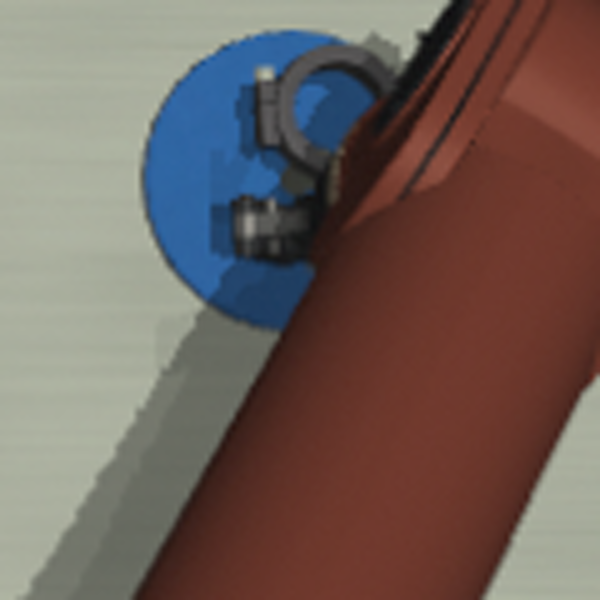

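The side view shows the rod held roughly level, with the small-eye hole at about (389,308) full-frame. The top view shows the big-eye bore centred near (458,192), about 10 mm too far in +x. I'll compute the correction.

Run:
```python
from h import *
s=sensors.state();R=s["ee_rot"];p=s["tool_pos"]
im=get_image("top").astype(int)
for z in(.14,.153,.165):
    print(z,"eye top",ray("top",[[457.6,192.4]],z),"small side",ray("side",[[388.75,308.25]],z))
print("kin eye",p-R[:,0]*.0606,"kin small",p+R[:,0]*.0594, p)
e=(p-R[:,0]*.0606);print("shift",R.T@(np.array([.588,-.269,e[2]])-e))
```

```text
0.14 eye top [[ 0.60118071 -0.26540214]] small side [[ 0.48925844 -0.26203684]]
0.153 eye top [[ 0.5991186 -0.2627127]] small side [[ 0.48091846 -0.27087843]]
0.165 eye top [[ 0.5972151  -0.26023014]] small side [[ 0.47322002 -0.2790399 ]]
kin eye [ 0.60036556 -0.26197159  0.13220121] kin small [ 0.48045996 -0.26673053  0.13220659] [ 0.53981323 -0.26437485  0.13220393]
shift [ 1.26345647e-02 -6.53248614e-03 -1.62429065e-06]
```

{"op": "carry_out", "data": {"targets": [[0.01,0.012,-0.0065,0,0],[0.01,0,0,0,0],[0.01,0,0,0,0],[0.01,0,0,0.02,0],[0.01,0,0,0.02,0],[0.01,0,0,0.02,0],[0.01,0,0,0,0],[0.01,0,0,0,0]]}}

```text
time_s: 8.2
tool_pos: [0.528, -0.2726, 0.0724]
ee_rot: [[-0.999, -0.038, -0.0], [-0.038, 0.999, -0.0], [0.0, -0.0, -1.0]]
wrist_force: [0.2, -0.6, -4.5]
width: 0.0181
grasp_force: 78.9
```

Run:
```python
from h import *
s=sensors.state();R=s["ee_rot"];p=s["tool_pos"];e=p-R[:,0]*.0606
print(s["time_s"],p,"eye",e,s["wrist_force"],s["grasp_force"])
a=get_image("side")[260:400,350:500];cv2.imwrite("pics/s4.png",cv2.resize(a[:,:,::-1],None,fx=4,fy=4,interpolation=cv2.INTER_CUBIC))
```

```text
8.2 [ 0.52797422 -0.27255375  0.07242589] eye [ 0.58853012 -0.27024232  0.07242101] [ 0.20843401 -0.58436169 -4.46622421] 78.86510968208313
```

View pics/s4.png

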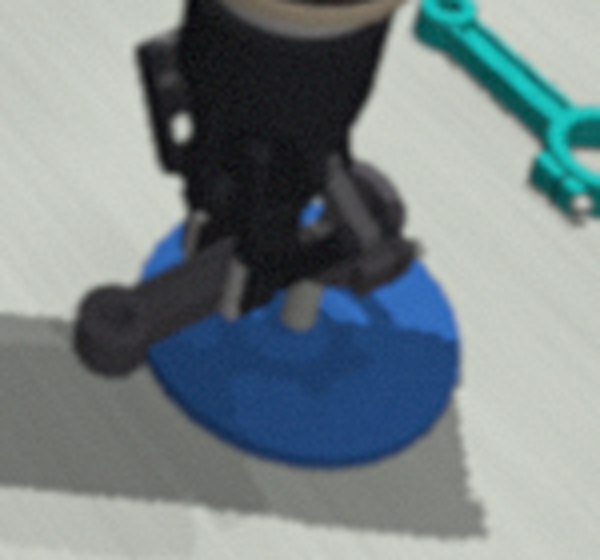

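The post goes up under the ring with no contact force. I'll lower the rod to just above the foot, then set it down gently.

{"op": "carry_out", "data": {"targets": [[0.01,0,0,0.015,0],[0.01,0,0,0.015,0],[0.01,0,0,0.015,0],[0.01,0,0,0.008,0],[0.01,0,0,0,0],[0.01,0,0,0,0]]}}

```text
time_s: 9.0
tool_pos: [0.5282, -0.2725, 0.0197]
ee_rot: [[-0.999, -0.038, 0.001], [-0.038, 0.999, -0.0], [-0.001, -0.0, -1.0]]
wrist_force: [0.3, 0.4, -5.1]
width: 0.0186
grasp_force: 79.0
```

{"op": "carry_out", "data": {"targets": [[0.01,0,0,0.001,0],[0.01,0,0,0.001,0],[0.01,0,0,0.001,0],[0.01,0,0,0,0],[0.01,0,0,0,0]]}}

```text
time_s: 9.62
tool_pos: [0.5279, -0.2723, 0.0163]
ee_rot: [[-0.999, -0.038, 0.0], [-0.038, 0.999, -0.0], [-0.0, -0.0, -1.0]]
wrist_force: [-0.1, -0.9, -3.9]
width: 0.0184
grasp_force: 79.0
```

{"op": "carry_out", "data": {"targets": [[0.01,0,0,0.001,0],[0.01,0,0,0,0],[0.01,0,0,0.001,0],[0.01,0,0,0,0],[0.01,0,0,0,0]]}}

```text
time_s: 10.25
tool_pos: [0.5279, -0.2723, 0.0146]
ee_rot: [[-0.999, -0.038, 0.0], [-0.038, 0.999, 0.0], [-0.0, 0.0, -1.0]]
wrist_force: [-3.6, 1.9, 2.9]
width: 0.0183
grasp_force: 80.0
```

The rod is on the foot: the wrist force now pushes up. I'll release and retreat.

{"op": "carry_out", "data": {"targets": [[0.03,0,0,0,0],[0.045,0,0,0,0],[0.05,0,0,0,0],[0.05,0,0,0,0],[0.05,0,0,-0.01,0],[0.05,0,0,-0.03,0],[0.05,0,0,-0.04,0],[0.05,0,0,-0.05,0]]}}

```text
time_s: 11.25
tool_pos: [0.5273, -0.2721, 0.1457]
ee_rot: [[-0.999, -0.038, -0.001], [-0.038, 0.999, 0.0], [0.001, 0.0, -1.0]]
wrist_force: [0.4, 0.2, 0.0]
width: 0.0499
grasp_force: 0.0
```

{"op": "carry_out", "data": {"targets": [[0.05,0,0,-0.05,0],[0.05,0.03,0.05,-0.02,0],[0.05,0.03,0.05,0,0],[0.05,0,0.05,0,0],[0.05,0,0.05,0,0],[0.05,0,0.05,0,0],[0.05,0,0,0,0],[0.05,0,0,0,0]]}}

```text
time_s: 12.25
tool_pos: [0.4584, -0.0255, 0.2148]
ee_rot: [[-0.999, -0.038, 0.001], [-0.038, 0.999, -0.0], [-0.001, -0.0, -1.0]]
wrist_force: [-0.6, -1.7, 0.6]
width: 0.0498
grasp_force: 0.0
```

Run:
```python
from h import *
s=sensors.state();print(s["time_s"],s["tool_pos"],s["wrist_force"],s["width"])
a=get_image("side")[280:400,360:480];t=get_image("top")[160:280,390:510]
cv2.imwrite("pics/f5.png",cv2.resize(np.hstack([a,t])[:,:,::-1],None,fx=3.3,fy=3.3,interpolation=cv2.INTER_CUBIC))
```

```text
12.25 [ 0.45839354 -0.02550329  0.21480025] [-0.56668809 -1.74325189  0.58178124] 0.049831404601354816
```

View pics/f5.png

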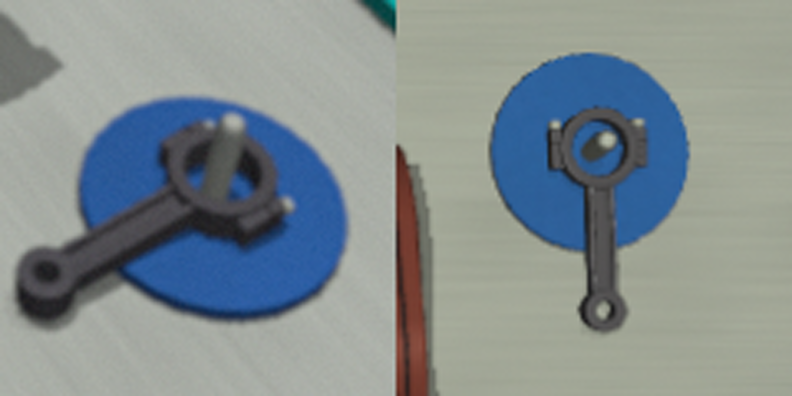

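The rod lies flat on the foot with the big eye round the post, centred near (598,148) against the foot's centre at (589,152) in the crop. Most of that offset is parallax. The gripper is well clear, so I'll hand the job in.

```bash
python3 -c "
from station import workorder
print(workorder.sign_off())"
```

```text
the job is handed in; nothing more can be done
None
```

The loose rod hangs flat on the free stand with its big eye round the post, released only after it touched the foot, and the job is handed in at about 12 s; the sign-off returned no verdict.

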